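Unlatch the paint case and put two pots away

TASK

Swing the steel latch lever on the front of the wooden paint case right off the lid, without prying the lid while it is latched, then open the lid all the way back so that it stays open. Then set the two paint pots that stand on the desk upright into the two empty pockets inside, one in each, leaving the other pots in their pockets and the rest of the desk undisturbed.

Things in the scene. Friction and masses are not known exactly. Their poses are not given: they have to be found in the camera images.
- case: wooden paint case fixed to the desk, 140 (x) x 260 (y) x 70 mm high without lid, walls and floor 5 mm; origin: centre of its underside. x points from its front (latch and tab side, facing roughly world -y) to its hinge side, y roughly towards the robot, z up. A block on its front (34 x 34 mm, centre x = -87, y = 60, top 80 mm) carries the latch. Inside, a row of five pockets, two empty
- latch (a joint): angle of the latch lever about its vertical pivot: 0 = lever points along case +x over the lid, holding it shut; grows counter-clockwise from above (towards case +y); from about 1.35 on it is off the lid; stop at 1.75. Stays where it is left (friction about 1 N at its peg).
- latch_pivot (a point): pivot of the latch lever, at the lever's underside, 81 mm above the desk, at case x = -90, y = 60 mm
- peg_top (a point): top of the round upright steel peg on the latch lever, by which it is swung: 10 mm diameter, standing 28 mm above the 8 mm thick, 14 mm wide flat lever, 50 mm from the pivot axis; its top is 117 mm above the desk
- lid (a joint): opening angle of the lid: 0 = shut, 1.57 = upright, stop at 2.1 (leaning back, where it rests). The hinge is free, slightly damped: let go before upright the lid falls shut, well beyond upright it sinks back to its stop by itself.
- lid_hinge (a point): middle of the lid's hinge line, which runs along case y at case x = 70, 70 mm above the desk (the height of the lid's underside)
- tab_edge (a point): middle of the lower front edge of the lid's finger tab, 165 mm from the hinge axis. The lid is a wooden board 8 mm thick (140 x 260 mm, about 250 g) flush with the case; the tab, of the same board, 60 mm wide (case y = -65 to -5), juts 25 mm beyond the case's front face, its underside 70 mm above the desk, and is open beneath: the only place to get a fingertip under the lid.
- pot_1: one of the five identical small paint pots (clear glass with white paint, steel screw cap as wide as the glass): cylinder 34 mm in diameter, 54 mm tall, 40 to 85 g; origin: centre of its underside, z up. Starts on the desk to the right; goes into either empty pocket.
- pot_2: one of the five identical small paint pots (clear glass with white paint, steel screw cap as wide as the glass): cylinder 34 mm in diameter, 54 mm tall, 40 to 85 g; origin: centre of its underside, z up. Starts on the desk to the right; goes into either empty pocket.
- slot_a: square of grey felt, 36 mm, flat on the floor of one of the two EMPTY pockets of the case; origin: centre of that pocket's floor. Pockets are 40 mm (case x) by 40 mm (case y) inside, with walls 24 mm high above the floor; a row of five along the case's y axis at y = -92, -46, 0, 46, 92 mm (case x = 0). A pot stands in it with about 3 mm play all round.
- slot_b: square of grey felt, 36 mm, flat on the floor of one of the two EMPTY pockets of the case; origin: centre of that pocket's floor. Pockets are 40 mm (case x) by 40 mm (case y) inside, with walls 24 mm high above the floor; a row of five along the case's y axis at y = -92, -46, 0, 46, 92 mm (case x = 0). A pot stands in it with about 3 mm play all round.
- pot_3: one of the five identical small paint pots (clear glass with white paint, steel screw cap as wide as the glass): cylinder 34 mm in diameter, 54 mm tall, 40 to 85 g; origin: centre of its underside, z up. Already in a pocket of the case; stays there.
- pot_4: one of the five identical small paint pots (clear glass with white paint, steel screw cap as wide as the glass): cylinder 34 mm in diameter, 54 mm tall, 40 to 85 g; origin: centre of its underside, z up. Already in a pocket of the case; stays there.
- pot_5: one of the five identical small paint pots (clear glass with white paint, steel screw cap as wide as the glass): cylinder 34 mm in diameter, 54 mm tall, 40 to 85 g; origin: centre of its underside, z up. Already in a pocket of the case; stays there.
- paint_bottle: bystander, loose: white bottle with black cap, 42 mm diameter, 100 mm tall, standing between the two loose pots; origin under its centre
- mason_1: bystander, loose: glass jar with steel lid, 76 mm diameter, 120 mm tall; origin under its centre
- dish: bystander, loose: small white bowl, 80 mm wide, 30 mm high; origin under its centre
- palette_knife: bystander, loose: palette knife lying flat on the desk; origin under its middle
There are look-alikes about, which are no part of the job. Leave any black look-alike of the pot_2 alone.

How it is judged (in metres and radians):
On the way, in this order (a step that is already met when the one before it is completed fails the run):
1. the latch lever is swung off the lid (past 1.3 rad) while the lid is still shut (value of joint latch above 1.3 rad and value of joint lid below 0.1 rad), for 0.2 s.
2. the lid is open past 1.9 rad (value of joint lid above 1.9 rad), for 0.2 s.
At the end, for the whole second after the job is handed in: Lid past 1.9 rad, latch past 1.3 rad; pot_1 and pot_2 at rest, upright within 0.12 rad, one in each felt-marked pocket (within 8 mm of its centre, underside less than 5 mm above its floor); pot_3, pot_4, pot_5 upright in their own pockets, shifted by less than 12 mm (value of joint lid above 1.9 rad and value of joint latch above 1.3 rad and ((horizontal distance between pot_1 and slot_a below 0.008 m and z of each of pot_1, pot_2 in the frame of case below 0.01 m and angle between each of pot_1, pot_2's own z axis and vertical below 0.12 rad and linear speed of each of pot_1, pot_2 below 0.02 m/s and horizontal distance between pot_2 and slot_b below 0.008 m) or (horizontal distance between pot_1 and slot_b below 0.008 m and z of each of pot_1, pot_2 in the frame of case below 0.01 m and angle between each of pot_1, pot_2's own z axis and vertical below 0.12 rad and linear speed of each of pot_1, pot_2 below 0.02 m/s and horizontal distance between pot_2 and slot_a below 0.008 m)) and z of each of pot_3, pot_4, pot_5 in the frame of case below 0.01 m and angle between each of pot_3, pot_4, pot_5's own z axis and vertical below 0.12 rad and distance of each of pot_3, pot_4, pot_5 from where it was at the start of the episode below 0.012 m); the robot touches nothing.
It fails at once if the lid is pried against the latch with more than 12 N (contact force between lid and latch above 12 N).
It fails at once if a bystander on the desk (bottle, jar, dish or palette knife) is shifted by more than 40 mm (distance of any of paint_bottle, mason_1, dish, palette_knife from where it was at the start of the episode above 0.04 m).
It fails at once if the bottle, jar or dish on the desk is knocked over (angle between any of paint_bottle, mason_1, dish's own z axis and vertical above 0.4 rad).
It fails at once if a pot that was already in the case is taken out of its pocket (distance of any of pot_3, pot_4, pot_5 from where it was at the start of the episode above 0.03 m).
It also fails if it takes over 72 s, if anything falls off the work surface, if the arm or the gripper's body presses on something with over 40 N, if the wrist force passes 120 N, or if a joint passes its speed limit or range.

ROBOT

A 6-joint arm with a two-finger parallel gripper is mounted at the origin on the work surface. World frame = base frame: x ahead of the robot, y to its left, z up, the work surface at z = 0. Lengths are in mm, angles in rad, forces in N, time in s.
With the tool pointing down it reaches from about 275 to 750 mm from the base axis. Payload 10.2 kg.
Tool frame: the origin (TCP) lies where the fingers leave the gripper's body, on its centre line; the fingertips stand 73 mm ahead of it and the grasp point (between the pads) lies 54 mm ahead of it; z points along the fingers, y is the line along which they close (so a half turn about z gives the same grasp; the last joint's range is limited). The gripper opens to 85 mm and grips with 20 to 120 N. Pads are 22 mm wide; open, the fingers measure 114 mm over their backs; the gripper's body (76 mm by 85 mm) begins 54 mm behind the grasp point. The pads swing forward as they close: fully open they stand 13 mm farther back than shut.
Start: joints at [-1.325, 0.313, 1.498, -0, 1.331, -0.223], TCP at [237.192, -468.371, 303.894] pointing down, gripper open.
Joint ranges: [-2.94, 2.94], [-0.97, 2.17], [0.19, 2.56], [-1.23, 4.37], [0.02, 3.11], [-2.88, 2.88]. Speed limits (rad/s): [2.39, 2.39, 3.01, 3.14, 3.14, 3.14].

INTERFACE

Orientations are given as a unit quaternion [w, x, y, z].
In Python, from rig import ctrl gives the robot as it stands.
- The arm moves only by the shell command python3 -m creep 'ROWS' [OPENING] [FORCE]. ROWS is JSON, a list that holds one entry, the list of rows, each a list of 6 numbers: the shift along the world's x, y, z in units of 25 mm (1.0 is 25 mm), then the turn, a rotation vector about the world's x, y, z in units of 5 degrees (1.0 is 5 degrees). In form: [[[x, y, z, ax, ay, az], ...]]. A call has 1 to 20 rows; each row is the pose to reach, as a shift and turn from the pose commanded when the call began; what a row does not reach only later rows make up. A row lasts 1/12 s, in which the tool goes at most 41.7 mm and 7.16 degrees, less where a joint would pass 70% of its speed; a pose out of reach is approached as far as the arm can. A call with a gripper value outside its range is refused whole. OPENING is the finger opening in mm, from 0 to 85.4, set as the call begins (- or left out, the last holds). The fingers move at their own pace and stop on an object; FORCE is the grip in N (left out, the last holds). Time passes only in rows, so rows that repeat a pose let the fingers close. It gives the time, the measured TCP pose, the force, the opening and the grip force at its end, in the units of the state.
- ctrl.sense(): the state, without advancing time (a new reading comes with each control period).
- ctrl.capture(name): name is "scene" or "side" or "wrist"; returns a dict with "image" (384x512x3 uint8, red, green, blue), "fx", "fy", "cx", "cy" (pixels), "R" (3x3) and "t" (3): a world point X has camera coordinates R X + t. Camera axes: x right, y down, z forward; pixel columns grow to the right and rows downward; lengths in mm; the calibration is good to about 2 mm. A picture is of the moment at which its call begins. There is no depth.
- ctrl.finish_job(): hands the job in; it is judged then, once.
The state is a dict: "time_s": time; "joints": joint angles; "dq": joint speeds; "tau": joint torques, N m; "eef_pos": TCP position; "ee_rot": TCP orientation; "force": force on the tool from outside, world axes, zero at the start; "wrist_torque": the same for the moment, N m; "grip_width": opening from 0.0 (shut) to 1.0 (fully open); "grip_force": force on a finger pad.
Only numpy, scipy, OpenCV 4.12 (cv2) and the standard library are available. Lean on these libraries where they do the work, as an engineer would, in place of code of your own. Each camera call takes 0.05 s, during which the arm holds its last target. There are 200 camera calls.

## Working session

There is one attempt and no reset: what is moved stays moved. The work goes in short steps, Python scripts to look and compute and a shell command to move; the robot and the scene stay as the last step left them, time stands still between calls to the robot, and variables do not carry over. Pictures are saved under pics/ and viewed, at most 13 in all, crops included, and the job is handed in when it is done.

```bash
ls; mkdir -p pics
cat > h.py <<'E'
import numpy as np, cv2
from rig import ctrl
def cap(n,save=None):
    c=ctrl.capture(n); c['R']=np.array(c['R']);c['t']=np.array(c['t'])
    if save: cv2.imwrite('pics/'+save,cv2.resize(np.array(c['image'])[:,:,::-1],(800,600),interpolation=cv2.INTER_CUBIC))
    return c
def ray(c,u,v):
    d=c['R'].T@np.array([(u-c['cx'])/c['fx'],(v-c['cy'])/c['fy'],1]); return -c['R'].T@c['t'],d
def onz(c,u,v,z):
    o,d=ray(c,u,v); return o+d*(z-o[2])/d[2]
def proj(c,X):
    p=c['R']@np.array(X,float)+c['t']; return np.array([c['fx']*p[0]/p[2]+c['cx'],c['fy']*p[1]/p[2]+c['cy']])
E
python3 - <<'E'
from h import *
import pickle
d={n:cap(n,f'{n}0.png') for n in('scene','side','wrist')}
pickle.dump(d,open('c0.pkl','wb'))
for n in d: print(n,-d[n]['R'].T@d[n]['t'])
s=ctrl.sense();print(s)
E
```

```text
pics
scene [ 915.35192786 -460.34018097  928.06853987]
side [ 57.66023351 835.05335405 962.66717574]
wrist [ 301.41585978 -434.96502149  373.12249528]
{'time_s': 0.15, 'joints': array([-1.32541970e+00,  3.13296573e-01,  1.49824590e+00, -8.65721991e-06,
        1.33100989e+00, -2.23420224e-01]), 'dq': array([ 0.00244341, -0.00139149, -0.00125909,  0.00138412, -0.00023113,
        0.00121719]), 'tau': array([ 6.26145411e-04, -4.12372291e+01, -2.59798604e+01, -2.20940160e-04,
        3.24156419e-03,  2.71084923e-05]), 'eef_pos': array([ 237.14936507, -468.24682404,  303.48552458]), 'ee_rot': array([-4.79778553e-04,  9.72653887e-01,  2.32258877e-01, -9.47183853e-06]), 'force': array([1.24707891, 1.21435777, 0.29511117]), 'wrist_torque': array([ 0.00987506,  0.02520607, -0.0054368 ]), 'grip_force': 0.0, 'grip_width': 1.0005190910231923}
```

View pics/scene0.png

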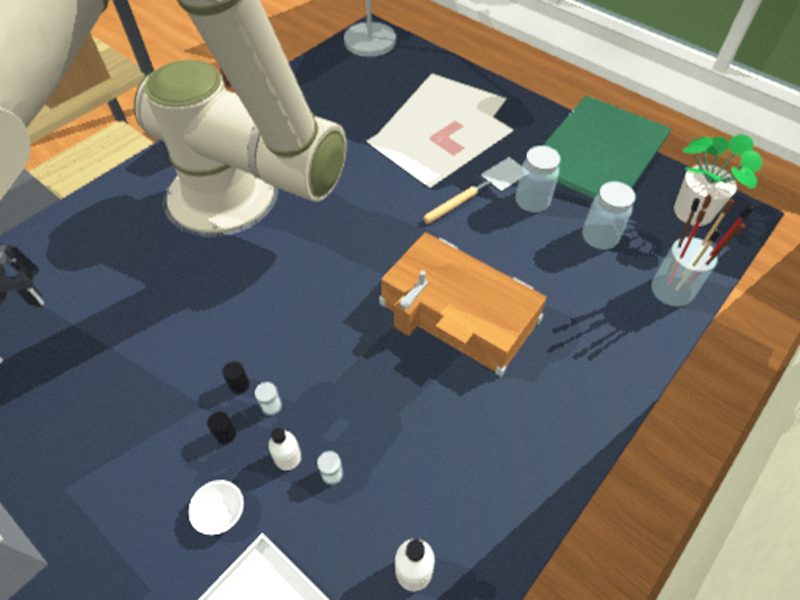

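View pics/side0.png

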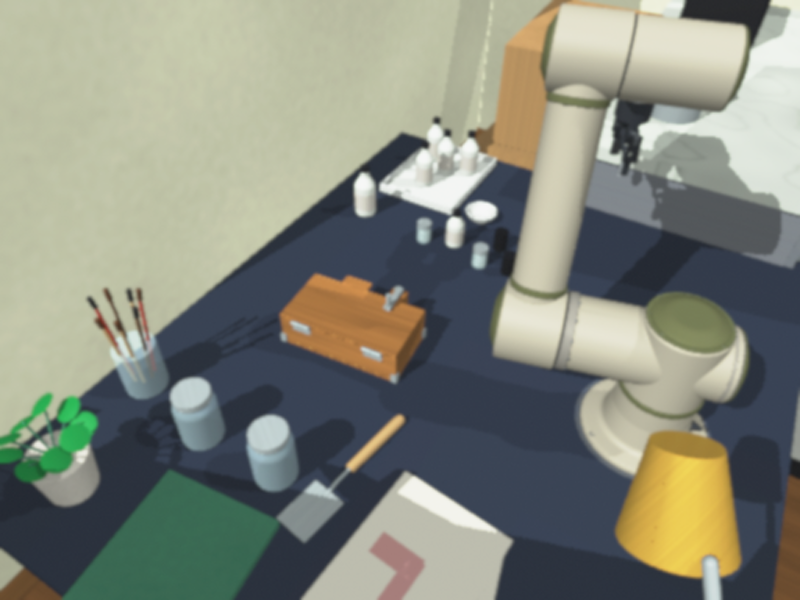

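The scene view shows the case's lid corners near (427,234), (546,297), (382,282), the peg top at (422,272), the pots' caps at (267,390) and (329,459), with the bottle cap at (279,434) between them. The black look-alikes are at (235,375) and (221,425). The side view agrees.

Run:
```python
from h import *
import pickle
d=pickle.load(open('c0.pkl','rb'));c=d['scene'];s=d['side']
k=.64
def P(n,c,u,v,z): print(n,onz(c,u*k,v*k,z).round(1))
for n,u,v,z in [('hinge near',427,234,78),('hinge far',546,297,78),('front near',382,282,78),('peg',422,272,117),('pot l',267,390,54),('pot r',329,459,54),('bottle',279,434,100),('dish',216,508,20)]: P(n,c,u,v,z)
for n,u,v,z in [('hinge far',282,311,78),('hinge near',395,365,78),('front near',425,317,78),('front far',318,275,78),('peg',398,290,117),('pot l',481,248,54),('pot r',424,224,54),('bottle',456,217,100)]: P('side '+n,s,u,v,z)
im=np.array(c['image'])[150:245,235:360,::-1]
im2=np.array(s['image'])[165:250,170:285,::-1]
im3=np.array(c['image'])[225:315,125:230,::-1]
o=np.hstack([cv2.resize(i,(0,0),fx=400/i.shape[1],fy=400/i.shape[1],interpolation=cv2.INTER_CUBIC)[:290] for i in(im,im2)])
cv2.imwrite('pics/crop.png',o)
```

```text
hinge near [455.7 147.   78. ]
hinge far [706.6 169.5  78. ]
front near [467.1   6.8  78. ]
peg [525.3  46.3 117. ]
pot l [ 459.5 -265.1   54. ]
pot r [ 617.3 -282.4   54. ]
bottle [ 550.6 -312.4  100. ]
dish [ 531.  -439.6   20. ]
side hinge far [703.5 164.1  78. ]
side hinge near [434.4 169.7  78. ]
side front near [446.9  28.9  78. ]
side front far [706.4  35.4  78. ]
side peg [513.2  24.6 117. ]
side pot l [ 454.1 -263.9   54. ]
side pot r [ 613.8 -277.4   54. ]
side bottle [ 534.2 -285.3  100. ]
```

View pics/crop.png

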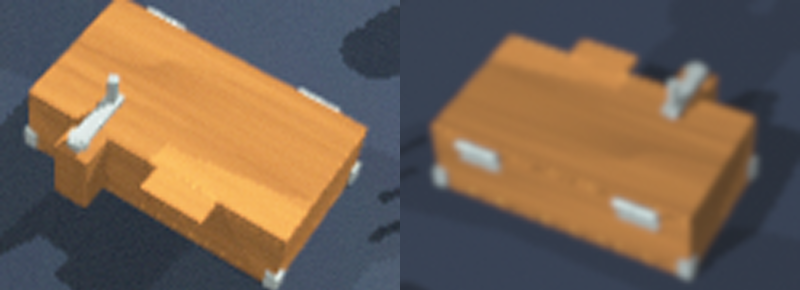

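```bash
cat >> h.py <<'E'
def tri(c1,p1,c2,p2):
    o1,d1=ray(c1,*p1);o2,d2=ray(c2,*p2);s=np.linalg.lstsq(np.stack([d1,-d2],1),o2-o1,rcond=None)[0]
    a,b=o1+s[0]*d1,o2+s[1]*d2; return (a+b)/2,np.linalg.norm(a-b)
E
python3 - <<'E'
from h import *
import pickle
d=pickle.load(open('c0.pkl','rb'));c=d['scene'];s=d['side']
A=dict(hn=(271.9,150),hf=(349.4,190),fn=(243.75,179.7),ff=(324,225.6),peg=(270,174))
B=dict(hf=(179.2,200.9),hn=(254,228.3),fn=(272.4,198.9),ff=(201.6,175.4),peg=(254.2,185.1))
for n in A: print(n,onz(c,*A[n],78).round(),onz(s,*B[n],78).round(),tri(c,A[n],s,B[n]))
# white cap centres
for n,cc in d.items():
  if n=='wrist':continue
  im=np.array(cc['image']).astype(int);m=((im.min(2)>105)&(im.max(2)-im.min(2)<60)).astype(np.uint8)
  N,l,st,ce=cv2.connectedComponentsWithStats(m)
  for i in range(1,N):
    if 15<st[i,4]<600: print(n,ce[i].round(1),st[i],onz(cc,*ce[i],54).round())
E
```

```text
hn [453. 144.  78.] [442. 150.  78.] (array([447.00310994, 146.83006151,  71.38194782]), np.float64(5.9215037762247835))
hf [706. 170.  78.] [702. 173.  78.] (array([704.82645268, 171.08839525,  75.08647582]), np.float64(2.0736993501233187))
fn [464.   8.  78.] [454.  12.  78.] (array([458.61942514,   9.22056329,  72.73238273]), np.float64(5.075981471605207))
ff [719.  32.  78.] [714.  36.  78.] (array([717.19940674,  33.23251001,  74.26344685]), np.float64(1.4491971796541525))
peg [506.  71.  78.] [537. -14.  78.] (array([519.81221432,  36.66808055, 124.43778908]), np.float64(20.154393143609884))
scene [130.8  49.1] [122  39  16  21 172] [-285.  204.   54.]
scene [459.8 109.5] [453 105  15  10  65] [798. 704.  54.]
scene [287.  155.2] [281 152  13   8  24] [488. 174.  54.]
scene [264.7 186.2] [256 173  18  25 151] [511.  42.  54.]
scene [334.  180.4] [327 177  16   9  27] [648. 187.  54.]
scene [ 23.  189.2] [ 18 184  10  11  33] [   5. -407.   54.]
scene [244.1 192.1] [243 189   4   7  17] [481. -11.  54.]
scene [345.5 203. ] [344 200   4   7  16] [716. 143.  54.]
scene [320.  236.
[... 361 characters left out ...]
5 134.8] [297 128  22  15 252] [ 519. -402.   54.]
side [270.7 146.9] [267 139   9  17 130] [ 605. -256.   54.]
side [306.6 162.9] [302 155  11  17 147] [ 448. -239.   54.]
side [250.7 190.3] [245 183  13  17 110] [547.  -9.  54.]
side [192.  209.3] [186 205  13  10  80] [661. 164.  54.]
side [181.3 214.9] [179 212   5   7  23] [675. 201.  54.]
side [237.5 226. ] [231 222  14   9  82] [500. 150.  54.]
side [251.5 241.6] [249 239   6   6  28] [432. 180.  54.]
side [509.5 278.3] [506 254   6  41 133] [-237.  -72.   54.]
side [ 27.4 284.2] [ 16 276  23  17 194] [865. 609.  54.]
side [  4.6 363.6] [  0 352  14  25 209] [729. 771.  54.]
side [454.9 369.8] [449 355  13  29 307] [-152.  264.   54.]
```

View pics/wrist0.png

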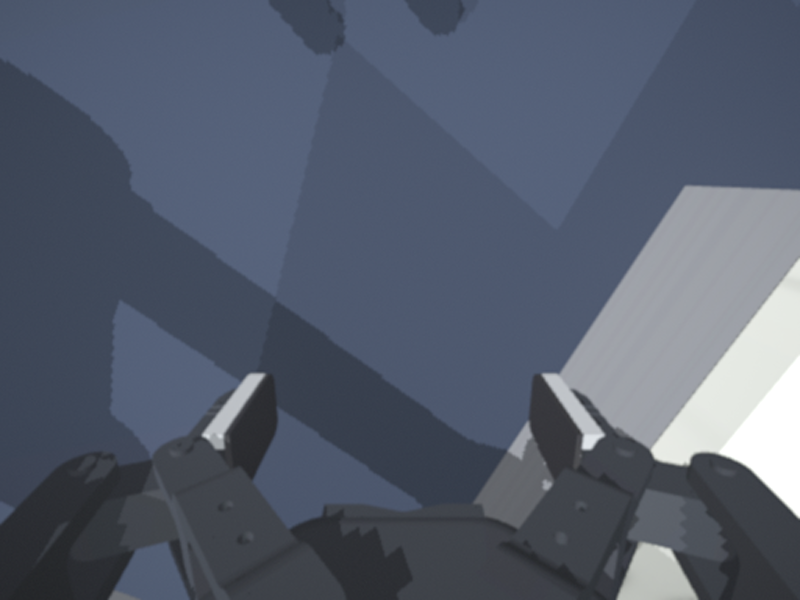

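```bash
T='' ; python3 -m creep '[[[3,5,-0.5,0,0,5],[6,10,-1,0,0,10],[11.56,20.5,-2.8,0,0,22.6],[11.56,20.5,-2.8,0,0,22.6],[11.56,20.5,-2.8,0,0,22.6],[11.56,20.5,-2.8,0,0,22.6],[11.56,20.5,-2.8,0,0,22.6],[11.56,20.5,-2.8,0,0,22.6],[11.56,20.5,-2.8,0,0,22.6],[11.56,20.5,-2.8,0,0,22.6],[11.56,20.5,-2.8,0,0,22.6],[11.56,20.5,-2.8,0,0,22.6],[11.56,20.5,-2.8,0,0,22.6],[11.56,20.5,-2.8,0,0,22.6],[11.56,20.5,-2.8,0,0,22.6],[11.56,20.5,-2.8,0,0,22.6],[11.56,20.5,-2.8,0,0,22.6],[11.56,20.5,-2.8,0,0,22.6],[11.56,20.5,-2.8,0,0,22.6],[11.56,20.5,-2.8,0,0,22.6]]]' 22
python3 - <<'E'
from h import *
import pickle
c=cap('wrist','w1.png');pickle.dump(c,open('c1.pkl','wb'))
s=ctrl.sense();print(s['joints'],s['eef_pos'],s['ee_rot'])
print(proj(c,[526,45.5,117])/.64, proj(c,[526,45.5,89])/.64,proj(c,[526.5,45.5,s['eef_pos'][2]-73])/.64,-c['R'].T@c['t'])
E
```

```text
time_s: 1.82
eef_pos: [526.1, 43.6, 234.0]
ee_rot: [0.0, 0.345, 0.939, -0.0]
force: [0.4, -0.2, -0.7]
grip_width: 0.261
grip_force: 0.0
[-1.39337378e-01  3.83947821e-01  1.58910238e+00 -7.24005683e-06
  1.16839276e+00 -1.00710210e+00] [526.09760668  43.65377499 234.03939568] [7.38702573e-05 3.44319983e-01 9.38852354e-01 1.25058093e-05]
[404.99936579 335.32588899] [404.75855442 316.21342692] [406.42957036 379.56204388] [470.92174958  91.02751236 303.71763577]
```

View pics/w1.png

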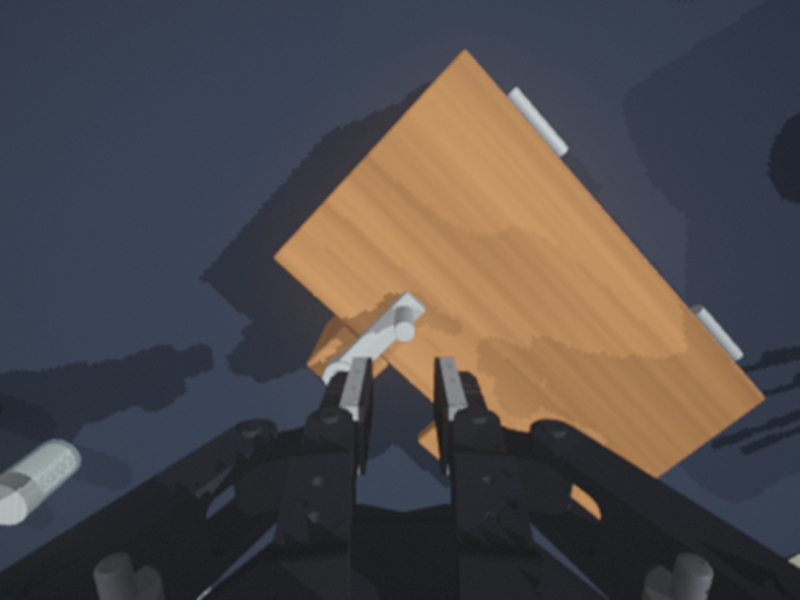

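The wrist view shows the lid corners at (465,50), (275,258), (765,398), (655,478) and the peg top near (404,328), about 7 px from prediction.

Run:
```python
from h import *
import pickle
c=pickle.load(open('c1.pkl','rb'));k=.64
hn,fn,hf,ff=[onz(c,u*k,v*k,78)[:2] for u,v in[(465,50),(275,258),(765,398),(655,478)]]
print(hn,fn,hf,ff,[np.linalg.norm(a) for a in(hn-fn,hf-hn,hf-ff)])
v=hn-hf;print('yaw',np.degrees(np.arctan2(*v[::-1]))-90, 'y2',np.degrees(np.arctan2(*(hn-fn)[::-1])))
print('centre',(hf+fn)/2,'peg',onz(c,404*k,328*k,117), 'lever tip',onz(c,414*k,298*k,89))
```

```text
[447.23047452 149.07958323] [459.39738546  11.68731674] [703.59710366 171.21113594] [710.23753086  93.27135107] [np.float64(137.92994095638693), np.float64(257.32013944023055), np.float64(78.2221537565326)]
yaw -265.0660171574075 y2 95.060684269974
centre [581.49724456  91.44922634] peg [522.95402579  47.47591674 117.        ] lever tip [521.50892419  55.5852898   89.        ]
```

```bash
python3 -m creep '[[[-0.08,0.13,-0.7,0,0,0],[-0.08,0.13,-1.4,0,0,0],[-0.08,0.13,-2,0,0,0],[-0.08,0.13,-2.4,0,0,0],[-0.08,0.13,-2.64,0,0,0],[-0.08,0.13,-2.64,0,0,0],[-0.08,0.13,-2.64,0,0,0]]]'
python3 -m creep '[[[-0.25,-0.05,0,0,0,0],[-0.58,-0.14,0,0,0,0],[-0.85,-0.28,0,0,0,0],[-1.09,-0.45,0,0,0,0],[-1.3,-0.67,0,0,0,0],[-1.49,-0.89,0,0,0,0],[-1.63,-1.15,0,0,0,0],[-1.74,-1.44,0,0,0,0],[-1.8,-1.74,0,0,0,0],[-1.82,-2.03,0,0,0,0],[-1.79,-2.3,0,0,0,0],[-1.76,-2.55,0,0,0,0],[-1.76,-2.66,0,0,0,0],[-1.76,-2.66,0,0,0,0],[-1.7,-2.4,0,0,0,0],[-1.7,-2.4,0.6,0,0,0],[-1.7,-2.4,1.6,0,0,0],[-1.7,-2.4,2.6,0,0,0],[-1.7,-2.4,2.6,0,0,0]]]'
python3 - <<'E'
from h import *
import pickle
c=cap('wrist','w2.png');pickle.dump(c,open('c2.pkl','wb'))
E
```

```text
time_s: 2.45
eef_pos: [524.4, 47.2, 168.3]
ee_rot: [0.0, 0.343, 0.939, 0.0]
force: [0.8, 0.5, -0.3]
grip_width: 0.256
grip_force: 0.0
time_s: 4.03
eef_pos: [483.1, -12.2, 237.0]
ee_rot: [0.004, 0.343, 0.939, 0.0]
force: [0.9, -0.3, 1.0]
grip_width: 0.26
grip_force: 0.0
```

View pics/w2.png

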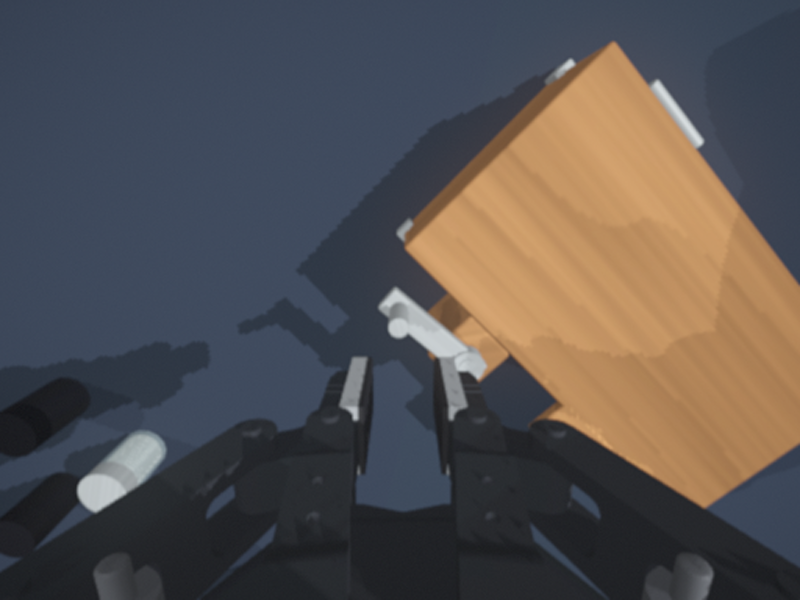

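The lever now lies parallel to the case front (peg at (399,325)), off the shut lid. Next the lid, with closed fingers tilted under the tab.

```bash
cat > plan.py <<'E'
from h import *
from scipy.spatial.transform import Rotation as Ro
x=np.array([np.cos(np.radians(95)),np.sin(np.radians(95)),0]);y=np.array([-x[1],x[0],0]);C=np.array([581.5,91.4,0])
def case(a,b,z): return C+a*x+b*y+[0,0,z]
def rv(a): return np.round(a.as_rotvec(degrees=True)/5,2)
E
python3 - <<'E'
from plan import *
import pickle
c=pickle.load(open('c2.pkl','rb'))
p=onz(c,399*.64,325*.64,117);q=case(-90,60,0);v=(p-q)[:2];print('latch',np.arctan2(v@y[:2],v@x[:2]),np.linalg.norm(v))
s=ctrl.sense();R0=Ro.from_quat(np.roll(s['ee_rot'],-1))
for tilt in(40,65):
  R=Ro.from_rotvec(-y*np.radians(tilt))*Ro.from_rotvec([0,0,np.radians(-45)])
  d=(R*R0).apply([0,0,1]);yy=(R*R0).apply([0,1,0]);print(tilt,rv(R),d,yy)
  print((case(-135,-35,45)-73*d-s['eef_pos'])/25)
print(s['eef_pos'])
n=np.cross(d,np.cross([0,0,1],d));n/=np.linalg.norm(n)
def tcp(P): return P-11*n-73*d
base=case(-135,-35,45)-73*d
print('under',(case(-80,-35,45)-73*d-base)/25)
for f in(0,5,15,25,35,45,55,65,75,85,95,105,113):
  f_=np.radians(f); print(f,np.round((tcp(case(70-146*np.cos(f_),-35,70+146*np.sin(f_)))-base)/25,2))
E
```

```text
latch 1.614189361553233 51.02260704020669
40 [ 7.28  3.79 -8.62] [-0.05402679  0.63740235 -0.76863473] [9.96403463e-01 8.47353826e-02 2.31646899e-04]
[ 5.98549219 -2.97672201 -5.34792917]
65 [11.81  6.15 -7.99] [-0.07711483  0.90129982 -0.42627683] [ 9.96392158e-01  8.48646015e-02 -8.16742163e-04]
[ 6.05290926 -3.74730262 -6.34761424]
[482.43949057 -12.14815481 234.80856437]
under [-0.19174263  2.19162834  0.        ]
0 [-0.19  2.16  0.6 ]
5 [-0.19  2.19  1.11]
15 [-0.21  2.36  2.11]
25 [-0.24  2.71  3.07]
35 [-0.28  3.22  3.95]
45 [-0.34  3.87  4.73]
55 [-0.41  4.64  5.39]
65 [-0.48  5.52  5.89]
75 [-0.57  6.48  6.24]
85 [-0.65  7.47  6.42]
95 [-0.74  8.49  6.42]
105 [-0.83  9.49  6.24]
113 [-0.9  10.26  5.98]
```

```bash
python3 -m creep '[[[1.5,-1,0,3,1.5,-2],[3,-2,-0.5,6,3,-4],[6.05,-3.75,-1,11.8,6.15,-8],[6.05,-3.75,-2,11.8,6.15,-8],[6.05,-3.75,-2,11.8,6.15,-8],[6.05,-3.75,-2,11.8,6.15,-8],[6.05,-3.75,-2,11.8,6.15,-8],[6.05,-3.75,-2,11.8,6.15,-8],[6.05,-3.75,-2,11.8,6.15,-8],[6.05,-3.75,-2,11.8,6.15,-8],[6.05,-3.75,-2,11.8,6.15,-8],[6.05,-3.75,-2,11.8,6.15,-8],[6.05,-3.75,-2,11.8,6.15,-8],[6.05,-3.75,-2,11.8,6.15,-8],[6.05,-3.75,-2,11.8,6.15,-8],[6.05,-3.75,-2,11.8,6.15,-8],[6.05,-3.75,-2,11.8,6.15,-8],[6.05,-3.75,-2,11.8,6.15,-8]]]' 0
python3 - <<'E'
from plan import *
s=ctrl.sense();print(s['joints'],s['eef_pos'],Ro.from_quat(np.roll(s['ee_rot'],-1)).apply([0,0,1]))
E
```

```text
time_s: 5.58
eef_pos: [633.0, -106.2, 183.1]
ee_rot: [-0.396, 0.571, 0.621, 0.362]
force: [0.1, 0.1, -0.7]
grip_width: 0.001
grip_force: 0.0
[-0.56284156  0.92274105  1.09135354  0.86206661  1.89021256 -0.70941075] [ 633.01894928 -106.1617632   183.13051445] [-0.0794619   0.90238935 -0.4235319 ]
```

```bash
python3 -m creep '[[[0,0,-1.2,0,0,0],[0,0,-2.4,0,0,0],[0,0,-3.5,0,0,0],[0,0,-4.28,0,0,0],[0,0,-4.28,0,0,0],[-0.05,0.6,-4.28,0,0,0],[-0.1,1.2,-4.28,0,0,0],[-0.15,1.7,-4.28,0,0,0],[-0.18,2.05,-4.28,0,0,0],[-0.18,2.05,-4.28,0,0,0],[-0.18,2.05,-4.28,0,0,0]]]'
python3 -c "
from h import *
cap('scene','s3.png')"
```

```text
time_s: 6.5
eef_pos: [628.6, -55.1, 76.6]
ee_rot: [-0.396, 0.571, 0.621, 0.362]
force: [0.2, -0.4, -0.4]
grip_width: -0.003
grip_force: 0.0
```

View pics/s3.png

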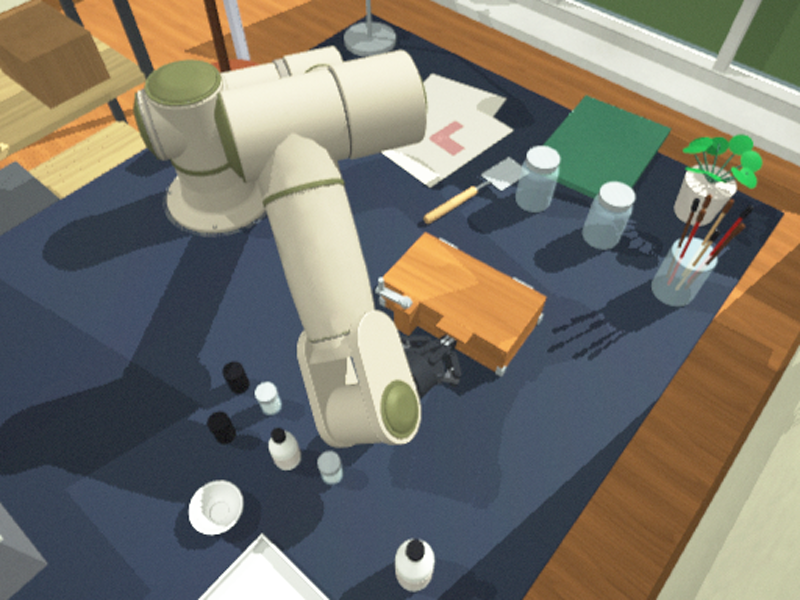

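The fingertip is under the tab (450,342), with the lever clear at (395,292). Now lift along the arc.

```bash
python3 -m creep '[[[0,0.1,0.3,0,0,0],[0,0.12,0.6,0,0,0],[0,0.14,1.1,0,0,0],[-0.02,0.2,1.6,0,0,0],[-0.03,0.31,2.1,0,0,0],[-0.04,0.45,2.6,0,0,0],[-0.06,0.66,3.07,0,0,0],[-0.08,0.9,3.5,0,0,0],[-0.1,1.17,3.95,0,0,0],[-0.13,1.48,4.35,0,0,0],[-0.16,1.82,4.73,0,0,0],[-0.19,2.2,5.08,0,0,0],[-0.23,2.59,5.39,0,0,0],[-0.3,3.0,5.66,0,0,0],[-0.3,3.47,5.89,0,0,0],[-0.35,3.95,6.08,0,0,0],[-0.39,4.43,6.24,0,0,0],[-0.43,4.9,6.35,0,0,0]]]'
python3 -c "
from h import *
print(ctrl.sense()['joints'])"
```

```text
time_s: 8.05
eef_pos: [617.5, 68.8, 235.0]
ee_rot: [-0.397, 0.571, 0.621, 0.362]
force: [0.3, -0.7, -0.3]
grip_width: -0.002
grip_force: 0.4
[-0.33383205  0.73010835  1.31452678  0.98764207  1.70849111 -0.60683104]
```

```bash
python3 -m creep '[[[-0.04,0.5,0.05,0,0,0],[-0.09,1,0.07,0,0,0],[-0.13,1.5,0.07,0,0,0],[-0.18,2.0,0.03,0,0,0],[-0.22,2.5,-0.1,0,0,0],[-0.26,2.9,-0.2,0,0,0],[-0.3,3.4,-0.4,0,0,0],[-0.3,3.4,-0.4,0,0,0],[-0.2,2.5,0.5,0,0,0],[-0.1,1,1,0,0,0],[0,-1,1,0,0,0],[0,-3,1,0,0,0],[0,-5,1,0,0,0],[0,-5,1,0,0,0]]]'
python3 -c "
from h import *
cap('scene','s4.png')"
```

```text
time_s: 9.22
eef_pos: [617.5, -61.9, 259.4]
ee_rot: [-0.396, 0.572, 0.62, 0.363]
force: [0.7, -1.0, 0.0]
grip_width: 0.001
grip_force: 0.0
```

View pics/s4.png

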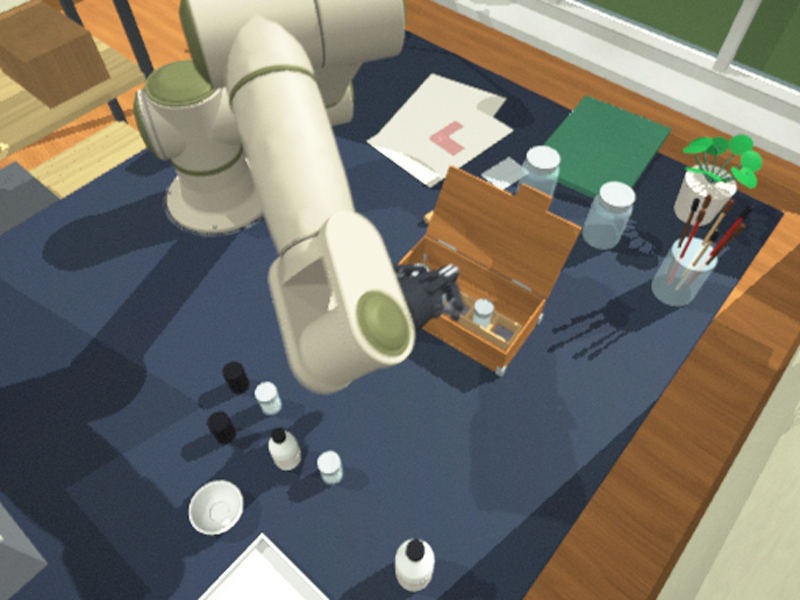

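The lid is leaning back at its stop and one empty pocket shows at (505,330), the far end of the row. Next I put the tool vertical above the right pot.

Run:
```python
from plan import *
s=ctrl.sense();R0=Ro.from_quat(np.roll(s['ee_rot'],-1));a=np.radians(-85)
Y=np.array([np.cos(a),np.sin(a),0]);Z=np.array([0,0,-1.]);X=np.cross(Y,Z)
T=Ro.from_matrix(np.stack([X,Y,Z],1));print(rv(T*R0.inv()),(np.array([616,-281,215])-s['eef_pos'])/25)
```

```text
[-10.91   9.18 -15.78] [-0.06679245 -8.64455794 -1.7643273 ]
```

```bash
python3 -m creep '[[[0,-1,0,-1,0.8,-1.5],[0,-2,0,-2,1.6,-3],[-0.07,-4,0,-5,4,-7],[-0.07,-6,0,-10.9,9.2,-15.8],[-0.07,-8.64,0,-10.9,9.2,-15.8],[-0.07,-8.64,0,-10.9,9.2,-15.8],[-0.07,-8.64,0,-10.9,9.2,-15.8],[-0.07,-8.64,0,-10.9,9.2,-15.8],[-0.07,-8.64,0,-10.9,9.2,-15.8],[-0.07,-8.64,0,-10.9,9.2,-15.8],[-0.07,-8.64,0,-10.9,9.2,-15.8],[-0.07,-8.64,0,-10.9,9.2,-15.8],[-0.07,-8.64,0,-10.9,9.2,-15.8],[-0.07,-8.64,-1.76,-10.9,9.2,-15.8],[-0.07,-8.64,-1.76,-10.9,9.2,-15.8],[-0.07,-8.64,-1.76,-10.9,9.2,-15.8],[-0.07,-8.64,-1.76,-10.9,9.2,-15.8],[-0.07,-8.64,-1.76,-10.9,9.2,-15.8],[-0.07,-8.64,-1.76,-10.9,9.2,-15.8],[-0.07,-8.64,-1.76,-10.9,9.2,-15.8]]]' 60
python3 - <<'E'
from plan import *
import pickle
w=cap('wrist');s=cap('scene');pickle.dump((w,s),open('c5.pkl','wb'))
st=ctrl.sense();print(st['joints'],st['eef_pos'],st['ee_rot'])
a=cv2.resize(np.array(w['image']),(480,360));i=np.array(s['image'])
b=cv2.resize(i[140:245,240:375],(463,360),interpolation=cv2.INTER_CUBIC)
o=np.zeros((600,800,3),np.uint8);o[:360,:480]=a;o[:]=o
b2=cv2.resize(i[145:245,240:370],(312,240),interpolation=cv2.INTER_CUBIC);o[360:,:312]=b2
b3=cv2.resize(i[220:330,120:230],(310,310),interpolation=cv2.INTER_CUBIC);o[:310,485:795]=b3
b4=cv2.resize(i[145:245,240:370],(468,360),interpolation=cv2.INTER_CUBIC);o[360:,320:788]=b4[60:300]
cv2.imwrite('pics/m5.png',o[:,:,::-1])
for z in(0,54):print(proj(w,[616,-281,z])*480/512)
for sl in(-92,-46,0,46,92): print(sl,proj(s,case(0,sl,59)),proj(s,case(0,sl,5)))
E
```

```text
time_s: 10.93
eef_pos: [615.9, -274.3, 216.6]
ee_rot: [-0.003, 0.999, 0.044, 0.001]
force: [-0.3, -0.2, 0.4]
grip_width: 0.698
grip_force: 0.0
[-0.59376754  0.71514823  1.09940918  0.00628979  1.32907193  0.88783532] [ 615.84615621 -274.04923725  216.18620251] [-0.00305833  0.99903397  0.04382654  0.00100125]
[249.3337286  170.74731413]
[250.63192541 184.79173108]
-92 [323.64160158 203.46245628] [320.93587007 214.0312878 ]
-46 [309.20517153 195.40664869] [307.11582622 206.15569335]
0 [295.17084658 187.57522354] [293.66546828 198.49077089]
46 [281.52205745 179.95893484] [280.57015837 191.02817879]
92 [268.24313285 172.54903772] [267.81602138 183.76001006]
```

View pics/m5.png

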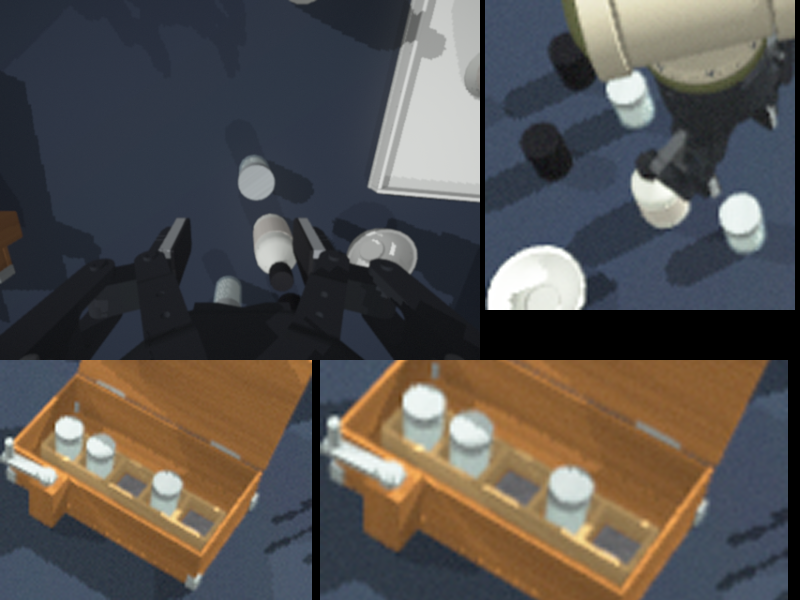

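Empty pockets are the middle one (y=0) and the far end (y=-92). The right pot's cap centre is at (257,181) in the 480-px wrist view; the left pot's is at (629,85) in the crop.

Run:
```python
from plan import *
import pickle
w,s=pickle.load(open('c5.pkl','rb'))
st=ctrl.sense();print(st['eef_pos'],st['dq'].max())
k=512/480
im=np.array(w['image']).astype(int);m=((im.min(2)>135)).astype(np.uint8);N,l,stt,ce=cv2.connectedComponentsWithStats(m)
for i in range(1,N):
  if 100<stt[i,4]<5000: print(ce[i],stt[i],onz(w,*ce[i],54).round(1))
print('wrist pot r',onz(w,257*k,181*k,54),'edges',onz(w,239*k,180*k,54),onz(w,275*k,181*k,54))
q=110/310
print('scene r',onz(s,120+(742-485)*q,220+211*q,54),'l',onz(s,120+(628-485)*q,220+84*q,54),
 'black',onz(s,120+(572-485)*q,220+45*q,54),onz(s,120+(546-485)*q,220+135*q,54))
# case pots in scene -> check case frame
h=100/360
for u,v,sl in[(424,402,92),(471,431,46),(571,487,-46)]:
  p=onz(s,240+(u-320)*h*1.0,145+(v-360+60)*h,59)-C;print(sl,p@x,p@y)
```

```text
[ 615.84615621 -274.04923725  216.18620251] 0.004503942732378179
[272.90163934 194.13661202] [ 255  176   37   37 1098] [ 619.2 -285.6   54. ]
[288.19384615 261.112     ] [ 271  229   44   62 1625] [ 554.5 -306.8   54. ]
[404.67890443 263.51107226] [ 371  245   73   46 1716] [ 562. -417.   54.]
[234.96899225 309.24806202] [230 299  11  22 129] [ 495.7 -260.1   54. ]
wrist pot r [ 620.23909609 -286.58664087   54.        ] edges [ 619.70987338 -269.68614008   54.        ] [ 621.74080928 -303.38951831   54.        ]
scene r [ 620.31965393 -283.40852602   54.        ] l [ 459.70310046 -265.72238795   54.        ] black [ 390.94213587 -272.29080126   54.        ] [ 442.57435368 -345.5090797    54.        ]
92 -1.2782962693002509 88.84856519641797
46 -3.547921008868873 42.20037131439682
-46 -3.6089797022090995 -49.859809858764
```

```bash
python3 -m creep '[[[0.14,-0.48,0,0,0,0],[0.14,-0.48,-0.5,0,0,0],[0.14,-0.48,-1.5,0,0,0],[0.14,-0.48,-2.5,0,0,0],[0.14,-0.48,-3.5,0,0,0],[0.14,-0.48,-4.2,0,0,0],[0.14,-0.48,-4.57,0,0,0],[0.14,-0.48,-4.57,0,0,0],[0.14,-0.48,-4.57,0,0,0]]]' 60
python3 -c "
from plan import *
w=cap('wrist','w6.png');im=np.array(w['image']).astype(int)
s=ctrl.sense();print(s['eef_pos']);R0=Ro.from_quat(np.roll(s['ee_rot'],-1));print(R0.apply([0,0,1]),R0.apply([0,1,0]))
m=((im.min(2)>135)).astype(np.uint8);N,l,t,ce=cv2.connectedComponentsWithStats(m)
for i in range(1,N):
  if 300<t[i,4]<9000: print(ce[i],t[i],onz(w,*ce[i],54).round(1))
"
```

```text
time_s: 11.78
eef_pos: [619.7, -285.9, 102.2]
ee_rot: [-0.003, 0.999, 0.044, 0.001]
force: [-0.2, 0.2, 0.6]
grip_width: 0.701
grip_force: 0.0
[ 619.92627755 -286.04610106  102.92253827]
[ 0.00265237  0.00498357 -0.99998406] [ 0.08759264 -0.99614514 -0.00473211]
[490.44893215 197.47537411] [ 451   61   61  212 6883] [ 663.6 -385.3   54. ]
[258.14588581 254.23467674] [ 225  203   71   95 4764] [ 626.1 -284.5   54. ]
[182.61538462 252.6043956 ] [170 233  27  42 364] [ 623.7 -248.4   54. ]
[333.07611549 253.71653543] [320 233  27  43 381] [ 629.6 -320.    54. ]
[287.1006813  311.44511734] [ 259  295   58   36 1321] [ 594.9 -302.1   54. ]
```

```bash
python3 -m creep '[[[0,0,0,0,0,0],[0,0,0,0,0,0],[0,0,0,0,0,0],[0,0,0,0,0,0],[0,0,0,0,0,0],[0,0,0,0,0,0],[0,0,0,0,0,0],[0,0,0,0,0,0]]]' 25 30
python3 -m creep '[[[0,0,0.4,0,0,0],[0,0,1.2,0,0,0],[0,0,2.2,0,0,0],[0,0,3.2,0,0,0],[0,0,4,0,0,0],[0,0,4,0,0,0],[0,0,4,0,0,0]]]'
python3 -c "
from plan import *
s=ctrl.sense();print(s['eef_pos'],(case(0,-92,0)-s['eef_pos'])/25)"
```

```text
time_s: 12.5
eef_pos: [619.9, -285.9, 102.8]
ee_rot: [-0.002, 0.999, 0.044, 0.001]
force: [-0.7, 0.2, 6.4]
grip_width: 0.386
grip_force: 29.6
time_s: 13.08
eef_pos: [619.6, -285.6, 202.5]
ee_rot: [-0.003, 0.999, 0.044, 0.001]
force: [0.6, -0.2, -0.9]
grip_width: 0.391
grip_force: 30.0
[ 619.56370305 -285.63415027  202.45526322] [ 2.14344837 15.40209914 -8.09821053]
```

```bash
python3 -m creep '[[[0,0.8,0.2,0,0,0],[0,2,0.4,0,0,0],[0,3.5,0.4,0,0,0],[0,5,0.4,0,0,0],[0,6.5,0.4,0,0,0],[0,8,0.4,0,0,0],[0,9.3,0.4,0,0,0],[0,10.4,0.4,0,0,0],[0,11.2,0.4,0,0,0],[0,11.4,0.4,0,0,0],[0,11.4,0.4,0,0,0],[0,11.4,0.4,0,0,0]]]'
python3 -c "
from plan import *
import pickle
w=cap('wrist','w7.png');pickle.dump(w,open('c7.pkl','wb'));s=ctrl.sense();print(s['eef_pos'])
for sl in(-92,-46,0,46): print(sl,proj(w,case(0,sl,59))/.64,proj(w,case(0,sl,29))/.64)
for c in((-70,-130,70),(70,-130,70)): print(proj(w,case(*c))/.64)"
```

```text
time_s: 14.08
eef_pos: [619.3, -1.3, 210.6]
ee_rot: [-0.003, 0.999, 0.044, -0.0]
force: [-1.2, 0.7, -0.7]
grip_width: 0.391
grip_force: 30.1
[619.35276587  -1.75196088 210.75308307]
-92 [214.95396347 193.24154848] [237.39536065 190.86620606]
-46 [225.75890064 282.51669614] [245.84794389 270.28515879]
0 [235.39016183 362.0944161 ] [253.48000549 341.99463772]
46 [244.02912991 433.47337356] [260.40549123 407.06525685]
[349.31806505 107.26979548]
[ 39.55548666 107.67109353]
```

View pics/w7.png

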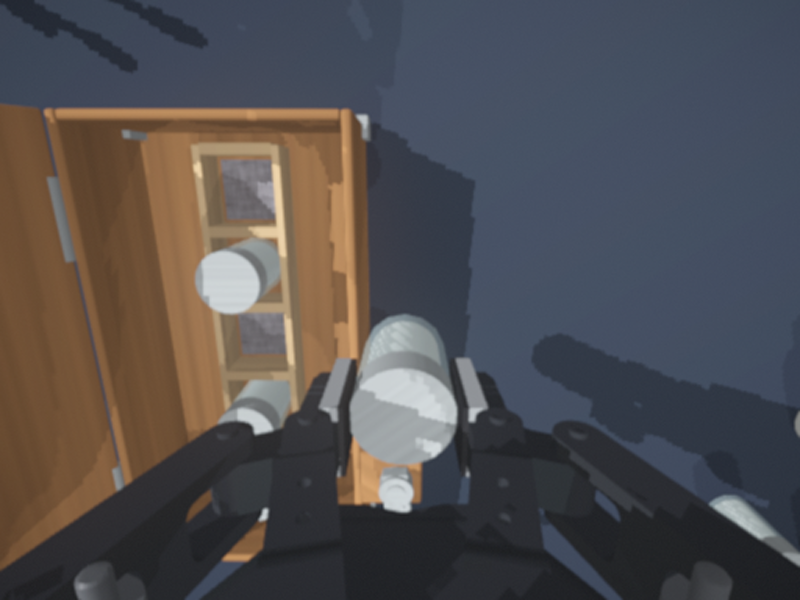

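The held pot is at (403,390). The far pocket's felt is at (221–274, 157–220) and the middle felt at (238–287, 311–355). Case corners at (351,108) and (47,108) match prediction within about 2 mm.

Run:
```python
from plan import *
import pickle
w=pickle.load(open('c7.pkl','rb'))
def cc(u,v,z): p=onz(w,u*.64,v*.64,z)-C; return np.round([p@x,p@y],1)
for n,u,v,z in[('corner ff -70,-130',351,108,70),('corner hf 70',47,108,70),('rim L outer',193,150,29),('rim R outer',287,150,29),('rim L in',206,155,29),('rim R in',275,155,29),('divider -115ish top',240,155,29),('div far -72',245,227,29),('div -69',245,236,29),('div -26',265,303,29),('-20',265,311,29),('20',265,361,29),('26',265,376,29),('felt R',274,190,5),('felt L',221,190,5),('felt t',248,157,5),('felt b',248,220,5),('felt2 L',238,333,5),('felt2 R',286,333,5),('pot -46 cap',228,282,59),('held top? pot',403,410,158)]: print(n,cc(u,v,z))
p=onz(w,403*.64,410*.64,158);print(p)
```

```text
corner ff -70,-130 [ -70.7 -129.7]
corner hf 70 [  66.7 -129.9]
rim L outer [  22.2 -113.9]
rim R outer [ -29.9 -113.9]
rim L in [  15.3 -111.3]
rim R in [ -23.  -111.3]
divider -115ish top [  -3.6 -111.3]
div far -72 [ -2.2 -71.7]
div -69 [ -1.6 -66.5]
div -26 [ -9.6 -25.6]
-20 [ -9.1 -20.5]
20 [-6.1 13. ]
26 [-5.1 23.5]
felt R [-13.7 -91.6]
felt L [ 19.3 -91.6]
felt t [   0.4 -111. ]
felt b [  4.3 -73.2]
felt2 L [19.1  3.1]
felt2 R [-13.8   3.1]
pot -46 cap [ -1.2 -46.3]
held top? pot [-94.6 -28.9]
[ 6.18541576e+02 -3.39791267e-01  1.58000000e+02]
```

```bash
python3 -m creep '[[[0.5,1,0,0,0,0],[1,2,0,0,0,0],[1.6,3,0,0,0,0],[2.16,3.99,0,0,0,0],[2.16,3.99,0,0,0,0],[2.16,3.99,0,0,0,0],[2.16,3.99,-1,0,0,0],[2.16,3.99,-2,0,0,0],[2.16,3.99,-2.7,0,0,0],[2.16,3.99,-2.9,0,0,0],[2.16,3.99,-2.9,0,0,0],[2.16,3.99,-2.9,0,0,0]]]'
python3 -m creep '[[[0,0,-0.2,0,0,0],[0,0,-0.35,0,0,0],[0,0,-0.5,0,0,0],[0,0,-0.6,0,0,0],[0,0,-0.6,0,0,0]]]'
```

```text
time_s: 15.13
eef_pos: [673.8, 98.0, 140.0]
ee_rot: [-0.003, 0.999, 0.043, 0.001]
force: [-0.0, 0.6, 0.8]
grip_width: 0.385
grip_force: 30.1
time_s: 15.55
eef_pos: [673.2, 99.2, 123.3]
ee_rot: [-0.003, 0.999, 0.044, 0.0]
force: [1.1, -0.1, -0.3]
grip_width: 0.386
grip_force: 30.1
```

```bash
python3 -m creep '[[[0,0,-0.2,0,0,0],[0,0,-0.4,0,0,0],[0,0,-0.52,0,0,0],[0,0,-0.58,0,0,0],[0,0,-0.58,0,0,0]]]'
```

```text
time_s: 15.97
eef_pos: [673.3, 99.1, 108.8]
ee_rot: [-0.003, 0.999, 0.044, 0.0]
force: [-0.1, 0.6, -0.9]
grip_width: 0.386
grip_force: 30.1
```

```bash
python3 -m creep '[[[0,0,-0.06,0,0,0],[0,0,-0.06,0,0,0],[0,0,-0.06,0,0,0],[0,0,-0.06,0,0,0],[0,0,-0.06,0,0,0],[0,0,-0.06,0,0,0]]]' 52
python3 -m creep '[[[0,0,0.4,0,0,0],[0,0,1.4,0,0,0],[0,0,2.4,0,0,0],[0,0,3.4,0,0,0],[0,0,4.2,0,0,0],[0,0,4.2,0,0,0],[0,-1,4.2,0,0,0],[0,-2.5,4.2,0,0,0],[0,-4,4.2,0,0,0],[-1,-5.5,4.2,0,0,0],[-2,-7,4.2,0,0,0],[-3,-8.5,4.2,0,0,0],[-4,-10,4.2,0,0,0],[-5,-11.5,4.2,0,0,0],[-6,-13,4.2,0,0,0],[-7,-14.1,4.2,0,0,0],[-8,-14.55,4.2,0,0,0],[-8.6,-14.55,4.2,0,0,0],[-8.6,-14.55,4.2,0,0,0],[-8.6,-14.55,4.2,0,0,0]]]' 60
python3 - <<'E'
from plan import *
import pickle
w=cap('wrist');s=cap('scene','s8.png');pickle.dump((w,s),open('c8.pkl','wb'))
st=ctrl.sense();print(st['joints'][5],st['eef_pos'],st['ee_rot'])
def blobs(c,t,z,lo,hi,f=lambda p:p):
  im=np.array(c['image']).astype(int);m=((im.min(2)>t)&(im.max(2)-im.min(2)<60)).astype(np.uint8);N,l,q,ce=cv2.connectedComponentsWithStats(m)
  for i in range(1,N):
    if lo<q[i,4]<hi: print(ce[i].round(),q[i],f(onz(c,*ce[i],z)).round(1))
blobs(w,135,54,300,9000)
print('scene')
for t in(150,175): blobs(s,t,59,15,300,lambda p:np.array([(p-C)@x,(p-C)@y]))
E
```

```text
time_s: 16.47
eef_pos: [673.5, 99.1, 108.0]
ee_rot: [-0.003, 0.999, 0.044, 0.001]
force: [-1.0, 0.1, -0.7]
grip_width: 0.607
grip_force: 0.0
time_s: 18.13
eef_pos: [458.1, -264.9, 213.3]
ee_rot: [-0.003, 0.999, 0.043, 0.001]
force: [-0.1, -0.1, -0.5]
grip_width: 0.701
grip_force: 0.0
0.7343568429567525 [ 459.10864938 -264.3178896   213.09460514] [-2.93750559e-03  9.99018851e-01  4.41830663e-02  7.50751883e-04]
[480.  20.] [ 443    0   69   43 2620] [ 607.  -412.6   54. ]
[322.  96.] [ 296   65   61   59 2019] [ 545.7 -306.    54. ]
[461. 125.] [ 415   79   93   92 6619] [ 533.5 -420.8   54. ]
[263. 194.] [ 244  169   40   48 1403] [ 461.5 -267.5   54. ]
[183. 252.] [170 234  26  40 318] [ 398.6 -198.3   54. ]
[333. 254.] [320 234  26  42 362] [ 409.3 -337.4   54. ]
scene
[6. 2.] [ 0  0 18  8 83] [ 105.4 1512. ]
[230.  18.] [224  15  11   7  50] [566.1 675.9]
[240.  27.] [225  18  28  15 200] [542.9 604.2]
[220.  59.] [215  42   8  29  84] [333.2 540.3]
[89. 62.] [88 54  4 20 42] [ 40.  910.9]
[189.  66.] [187  61   6   9  21] [233.9 602.2]
[95. 70.] [93 63  6 12 37] [ 22.6 859.5]
[34
[... 878 characters left out ...]
6 277] [ 397.8 -122.3]
[464. 120.] [457 116  14  10 100] [ 543.7 -297. ]
[268. 173.] [263 169  11   9  85] [-1.6 91.3]
[281. 181.] [276 177  11   9  60] [-5.2 45.7]
[269. 182.] [264 180  10   6  32] [-28.9  70.7]
[254. 190.] [243 184  21  12  98] [-74.4  90.2]
[281. 190.] [277 187  10   7  36] [-29.9  26.5]
[309. 196.] [304 192  12   9  87] [ -1.5 -47. ]
[324. 204.] [318 199  12  10  99] [ -0.4 -92.2]
[309. 206.] [305 204   8   6  30] [-31. -63.]
[322. 213.] [318 211   9   6  31] [ -30.7 -104.6]
[171. 253.] [163 245  16  19 182] [-352.1  144. ]
[183. 287.] [172 276  20  23 251] [-403.    59.5]
[508. 293.] [502 281  10  25 100] [  33.9 -573.2]
[505. 318.] [501 315   9   7  28] [ -31.2 -585.1]
```

```bash
python3 -m creep '[[[0.03,-0.1,0,0,0,0],[0.03,-0.1,-0.5,0,0,0],[0.03,-0.1,-1.5,0,0,0],[0.03,-0.1,-2.5,0,0,0],[0.03,-0.1,-3.5,0,0,0],[0.03,-0.1,-4.2,0,0,0],[0.03,-0.1,-4.42,0,0,0],[0.03,-0.1,-4.42,0,0,0],[0.03,-0.1,-4.42,0,0,0]]]' 60
python3 -c "
from plan import *
w=cap('wrist');im=np.array(w['image']).astype(int);s=ctrl.sense();print(s['eef_pos'])
m=((im.min(2)>135)).astype(np.uint8);N,l,t,ce=cv2.connectedComponentsWithStats(m)
for i in range(1,N):
  if 300<t[i,4]<9000: print(ce[i],t[i],onz(w,*ce[i],54).round(1))
"
```

```text
time_s: 18.98
eef_pos: [459.9, -267.2, 103.1]
ee_rot: [-0.003, 0.999, 0.044, 0.001]
force: [-0.2, 0.1, 1.0]
grip_width: 0.7
grip_force: 0.0
[ 459.90786419 -267.3804749   103.50405171]
[260.70850377 254.92723358] [ 228  204   70   94 4645] [ 465.5 -267.1   54. ]
[182.69553073 252.41061453] [170 233  27  42 358] [ 463.4 -229.6   54. ]
[332.97849462 253.78225806] [320 233  26  43 372] [ 469.2 -301.6   54. ]
```

```bash
python3 -m creep '[[[0,0,0,0,0,0],[0,0,0,0,0,0],[0,0,0,0,0,0],[0,0,0,0,0,0],[0,0,0,0,0,0],[0,0,0,0,0,0],[0,0,0,0,0,0],[0,0,0,0,0,0],[0,0,0.5,0,0,0],[0,0,1.5,0,0,0],[0,0,2.5,0,0,0],[0,0,3.5,0,0,0],[0,0,4.5,0,0,0],[0,0,5.4,0,0,0],[0,0,5.4,0,0,0]]]' 25 30
python3 -m creep '[[[0.4,1,0,0,0,0],[0.8,2.2,0,0,0,0],[1.3,3.6,0,0,0,0],[1.8,5,0,0,0,0],[2.2,6.4,0,0,0,0],[2.7,7.8,0,0,0,0],[3.2,9.2,0,0,0,0],[3.6,10.6,0,0,0,0],[4.1,12,0,0,0,0],[4.5,13.2,0,0,0,0],[4.8,14.1,0,0,0,0],[4.87,14.34,0,0,0,0],[4.87,14.34,0,0,0,0],[4.87,14.34,0,0,0,0]]]'
python3 -c "
from plan import *
import pickle
s=ctrl.sense();print(s['eef_pos'])"
```

```text
time_s: 20.28
eef_pos: [460.1, -267.9, 241.8]
ee_rot: [-0.0, 0.999, 0.044, 0.003]
force: [-0.0, 0.4, 0.5]
grip_width: 0.388
grip_force: 30.0
time_s: 21.45
eef_pos: [580.7, 90.8, 236.9]
ee_rot: [-0.003, 0.999, 0.044, -0.0]
force: [-0.4, -0.4, -0.6]
grip_width: 0.387
grip_force: 30.1
[580.65174021  90.8216363  236.85748613]
```

```bash
python3 -m creep '[[[0.03,0,-0.5,0,0,0],[0.03,0,-1.5,0,0,0],[0.03,0,-2.5,0,0,0],[0.03,0,-3.3,0,0,0],[0.03,0,-3.8,0,0,0],[0.03,0,-4.1,0,0,0],[0.03,0,-4.3,0,0,0],[0.03,0,-4.47,0,0,0],[0.03,0,-4.47,0,0,0],[0.03,0,-4.47,0,0,0]]]'
```

```text
time_s: 22.28
eef_pos: [581.9, 91.1, 126.2]
ee_rot: [-0.003, 0.999, 0.044, 0.001]
force: [-0.0, 0.6, -0.1]
grip_width: 0.385
grip_force: 30.1
```

```bash
python3 -m creep '[[[0,0,-0.2,0,0,0],[0,0,-0.4,0,0,0],[0,0,-0.55,0,0,0],[0,0,-0.68,0,0,0],[0,0,-0.73,0,0,0],[0,0,-0.73,0,0,0]]]'
```

```text
time_s: 22.78
eef_pos: [581.9, 91.1, 108.1]
ee_rot: [-0.003, 0.999, 0.044, 0.001]
force: [-3.1, -1.8, 7.8]
grip_width: 0.386
grip_force: 29.6
```

```bash
python3 -m creep '[[[0,0,0,0,0,0],[0,0,0,0,0,0],[0,0,0,0,0,0],[0,0,0,0,0,0],[0,0,0,0,0,0],[0,0,0.3,0,0,0],[0,0,1,0,0,0],[0,0,2,0,0,0],[0,0,3,0,0,0],[0,0,4,0,0,0],[0,0,5,0,0,0],[0,0,5.5,0,0,0],[0,-1.2,5.5,0,0,0],[0,-2.6,5.5,0,0,0],[0,-4,5.5,0,0,0],[0,-5.4,5.5,0,0,0],[0,-6.8,5.5,0,0,0],[0,-8,5.5,0,0,0],[0,-8,5.5,0,0,0],[0,-8,5.5,0,0,0]]]' 52
python3 - <<'E'
from plan import *
s=cap('scene','s9.png')
im=np.array(s['image']).astype(int);m=((im.min(2)>150)&(im.max(2)-im.min(2)<60)).astype(np.uint8);N,l,q,ce=cv2.connectedComponentsWithStats(m)
for i in range(1,N):
  p=onz(s,*ce[i],59)-C
  if q[i,4]>15 and abs(p@x)<90 and abs(p@y)<130: print(ce[i].round(),q[i],np.round([p@x,p@y],1))
i=np.array(s['image'])[:,:,::-1]
cv2.imwrite('pics/f.png',cv2.resize(i[110:260,220:400],(720,600),interpolation=cv2.INTER_CUBIC))
E
```

```text
time_s: 24.45
eef_pos: [581.5, -109.7, 245.2]
ee_rot: [-0.003, 0.999, 0.043, 0.001]
force: [-0.7, 0.4, -0.6]
grip_width: 0.607
grip_force: 0.0
[270. 177.] [267 169   8  18  88] [-10.4  77. ]
[282. 181.] [276 176  12  10  97] [-2.  44.7]
[295. 188.] [289 184  13  10  98] [-1.9 -0.2]
[281. 190.] [276 186  11   8  57] [-28.6  28.2]
[309. 196.] [303 191  13  11 105] [ -1.6 -47. ]
[294. 197.] [289 194  11   8  59] [-29.1 -15.9]
[324. 204.] [318 199  12  11 106] [ -0.7 -92.3]
[308. 205.] [303 201  11   9  55] [-29.9 -60.2]
[322. 213.] [316 208  12  10  63] [ -30.2 -103.4]
```

View pics/f.png

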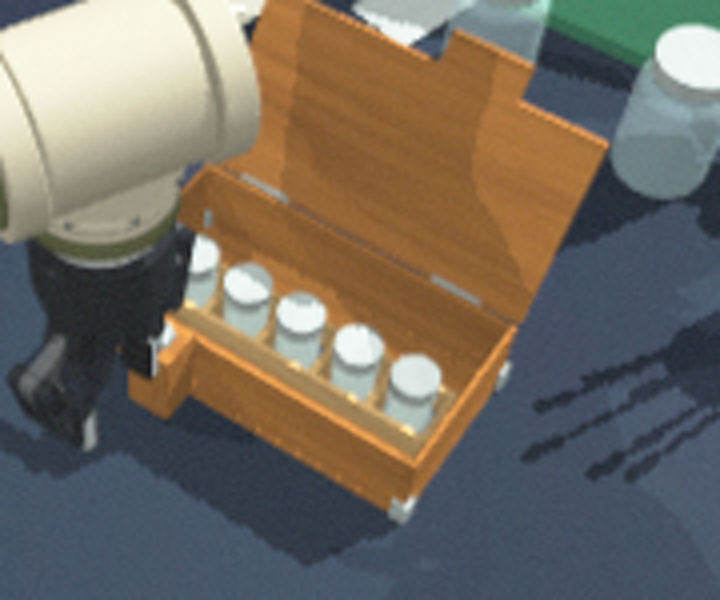

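All five pots stand in a row (cap centres from (205,255) to (414,378)), the lid is leaning back, and the gripper is clear at z ≈ 245 mm. Handing in.

```bash
python3 -c "
from rig import ctrl
print(ctrl.finish_job())"
```

```text
the job is handed in; nothing more can be done
None
```

I swung the latch off the shut lid, opened the lid fully back, and set both loose pots upright in the two empty pockets. The job is handed in at about 24.5 s of the 72 s, but `finish_job()` gave no verdict, so success rests on my last camera check.

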